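Seat the fox in its keyed den

ROBOT

A 6-joint arm with a two-finger parallel gripper is mounted at the origin on the work surface. World frame = base frame: x ahead of the robot, y to its left, z up, the work surface at z = 0. Lengths are in m, angles in rad, forces in N, time in s.
With the tool pointing down it reaches from about 0.25 to 0.775 m from the base axis. Payload 4 kg.
Tool frame: the origin (TCP) lies at the very end of the fingers, on their centre line; the grasp point (between the pads) lies 19 mm behind it (robot.hold_point_z is the distance from the TCP to the grasp point, in m); z points along the fingers, y is the line along which they close (so a half turn about z gives the same grasp; the last joint's range is limited). The gripper opens to 94 mm and grips with 3 to 60 N. Pads are 16 mm wide; open, the fingers measure 119 mm over their backs; the gripper's body (75 mm by 177 mm) begins 78 mm behind the grasp point.
Start: joints at [1.11, 0.087, 1.371, -0, 1.684, -0.103], TCP at [0.193, 0.515, 0.206] pointing down, gripper open.
Joint ranges: [-3.1, 3.1], [-0.76, 2.03], [0.27, 2.55], [-1.08, 4.22], [0.17, 2.65], [-2.57, 2.57]. Speed limits (rad/s): [2.79, 2.79, 3.14, 3.14, 3.14, 3.14].

INTERFACE

Orientations are given as [roll, pitch, yaw] about the fixed x, y, z axes, in that order (R = Rz(yaw) Ry(pitch) Rx(roll)).
In Python, from bench import robot gives the robot as it stands.
- The arm moves only by the tool carry_out, never from a script. Its argument "steps" is a list of rows, each a list of 3 entries, a list of its own where there are three numbers: the shift along the tool's x, y, z in m, then the turn about the tool's z in units of 10 degrees (1.0 is 10 degrees), then the closure, from -1 (fully open) to 1 (shut). In form: [[[tx, ty, tz], roll, jaw], ...]. A call has 1 to 10 rows; each row is the pose to reach, as a shift and turn from the pose commanded when the call began, along the tool's axes at that moment; what a row does not reach only later rows make up. A row lasts 1/8 s, in which the tool goes at most 62.5 mm and 10.7 degrees, less where a joint would pass 70% of its speed; a pose out of reach is approached as far as the arm can. A call with a gripper value outside its range is refused whole. The fingers move at their own pace and stop on an object; the grip force is fixed at half the most. Time passes only in rows, so rows that repeat a pose let the fingers close. It gives the time, the measured TCP pose, the force, the opening and the grip force at its end, in the units of the state.
- robot.get_obs(): the state, without advancing time (a new reading comes with each control period).
- robot.snapshot(name): name is "side" or "top"; returns a dict with "image" (480x640x3 uint8, red, green, blue), "z_map" (480x640 float32, m along the optical axis (not along the pixel's ray), 0 where there is no reading), "mtx" (3x3 intrinsics, pixels), "D" ([k1, k2, p1, p2, k3] as OpenCV has them; the pictures are not rectified), "R" (3x3) and "t" (3): a world point X has camera coordinates R X + t. Camera axes: x right, y down, z forward; pixel columns grow to the right and rows downward; lengths in m; the calibration is good to about 2 mm. A picture is of the moment at which its call begins.
- robot.close_job(): hands the job in; it is judged then, once.
The state is a dict: "time": time; "joint_positions": joint angles; "qvel": joint speeds; "joint_torque": joint torques, N m; "tool_pos": TCP position; "ee_rot": TCP orientation; "wrist_force": force on the tool from outside, world axes, zero at the start; "wrist_torque": the same for the moment, N m; "width": finger opening in m; "finger_force": force on a finger pad.
Only numpy, scipy, OpenCV 4.12 (cv2) and the standard library are available. Lean on these libraries where they do the work, as an engineer would, in place of code of your own. Each camera call takes 0.05 s, during which the arm holds its last target. There are 200 camera calls.

TASK

Finish this fox-and-hens game set: pick up the orange fox token, turn it so that its flat side matches the flat side of the dark D-shaped den in the wooden game board, and set it fully home on the den's floor, upright, then let go. Leave the two white hen tokens where they stand.

Things in the scene. Friction and masses are not known exactly. Their poses are not given: they have to be found in the camera images.
- fox_mid (a point): Loose orange fox token, 68 mm tall, about 70 g. D-shaped foot 22 mm thick, 50 mm (x) by 90 mm (y): a disc of radius 45 with one 89 mm flat, brown bar along it. Upright fox-head grip on it, 16 mm thick (x), 44 wide (y), 22 to 58 mm above the underside, ears to 68. Point: grip's middle, 34 mm above the underside. +x points square to the flat, 25 mm away; z up.
- den (a point): D-shaped pocket, dark floor, 14 mm deep, in a fixed pale board 240x240x20 mm; brown bar beside its flat. Fits the fox's foot with 7 mm room all round, in one way only. Point: level with the board's top, 20 mm over the bench, at the board's centre; the seated fox's point is 20 mm straight above it, x the same way. +x points to the flat, 32 mm away (round side 32 on -x); z up.
- hen1_mid (a point): A white hen token, to be left alone: loose, 67 mm tall; fully round foot, radius 36, 22 mm thick; upright white grip 16 x 44 x 36 mm with red comb and yellow beak. Point: middle of the grip, 34 mm above the underside; x along the beak, z up.
- hen2_mid (a point): The other white hen token, exactly like the first, also to be left alone. Point: middle of the grip, 34 mm above the underside; x along the beak, z up.
Mind the look-alikes: they are no part of the job. Leave any blue, green or purple look-alike of the part that bears fox_mid alone.

How it is judged:
At the end, for the whole second after the job is handed in: The fox's middle point is within 12 mm sideways of the den's point and less than 22.5 mm above it (resting on the den's floor, 20 mm when fully home), its flat along the den's flat within 0.45 rad, upright within 0.07 rad, let go; each hen is within 30 mm of where it stood (horizontal distance between fox_mid and den below 0.012 m and z of fox_mid in the frame of den below 0.0225 m and angle between the x axis of fox_mid and the x axis of den, either way round below 0.45 rad and angle between fox_mid's own z axis and vertical below 0.07 rad and distance of each of hen1_mid, hen2_mid from where it was at the start of the episode below 0.03 m); the robot touches nothing.
It fails at once if a hen token is shoved or lifted more than 60 mm from where it stood (distance of any of hen1_mid, hen2_mid from where it was at the start of the episode above 0.06 m).
It also fails if it takes over 35 s, if anything falls off the work surface, if the arm or the gripper's body presses on something with over 40 N, if the wrist force passes 120 N, or if a joint passes its speed limit or range.

## Working session

There is one attempt and no reset: what is moved stays moved. The work goes in short steps, Python scripts to look and compute and a tool call to move; the robot and the scene stay as the last step left them, time stands still between calls to the robot, and variables do not carry over. Pictures are saved under pics/ and viewed, at most 10 in all, crops included, and the job is handed in when it is done.

Besides the shell and the picture viewer there is one more tool, called after ">>>" in YAML: its name, and indented under it one key for each argument. carry_out: Moves the arm, as the interface text tells. Its arguments: {"type":"object","properties":{"steps":{"type":"array","items":{"type":"array"}}},"required":["steps"]}

```bash
mkdir -p pics; cat > h.py <<'E'
import numpy as np, cv2
from bench import robot
def snap(n,f=None):
    s=robot.snapshot(n)
    if f: cv2.imwrite(f,s["image"][:,:,::-1])
    return s
def pts(s):
    """world point per pixel from depth"""
    h,w=s["z_map"].shape
    u,v=np.meshgrid(np.arange(w),np.arange(h))
    n=cv2.undistortPoints(np.stack([u,v],-1).reshape(-1,1,2).astype(np.float64),s["mtx"],np.array(s["D"])).reshape(h,w,2)
    z=s["z_map"][...,None]
    c=np.concatenate([n*z,z],-1)
    return (c-np.array(s["t"]))@np.array(s["R"])
E
python3 - <<'E'
from h import *
for n in("top","side"):
    s=snap(n,f"pics/{n}0.png"); print(n,-np.array(s["R"]).T@s["t"], (s["z_map"]>0).mean())
print(robot.get_obs(), robot.hold_point_z)
E
```

```text
top [0.29949165 0.07781735 0.96800663] 0.995986328125
side [ 0.35524699 -0.46530031  0.71858495] 0.9957454427083333
{'time': 0.1, 'joint_positions': array([ 1.10987574e+00,  8.79023633e-02,  1.37207236e+00, -5.14187785e-05,
        1.68359203e+00, -1.03107279e-01]), 'qvel': array([ 4.88438560e-04, -2.04627985e-04, -4.30492660e-03,  6.45160016e-05,
       -6.87522240e-04,  3.08731926e-05]), 'joint_torque': array([ 2.27814497e-03, -3.41253448e+01, -3.03302228e+01,  7.19114137e-02,
        3.03712464e-02, -1.19185588e-04]), 'tool_pos': array([0.1924337 , 0.51472136, 0.2044252 ]), 'ee_rot': array([-3.13962378e+00, -1.52351772e-04,  2.78377346e+00]), 'wrist_force': array([-0.16533038,  0.48502282, -0.15010959]), 'wrist_torque': array([0.00522562, 0.02167276, 0.03699828]), 'finger_force': 0.0, 'width': 0.09422467353504232} 0.0188
```

View pics/top0.png

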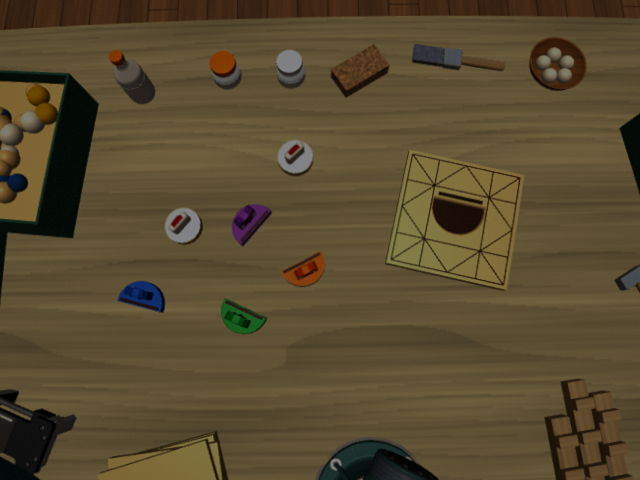

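View pics/side0.png

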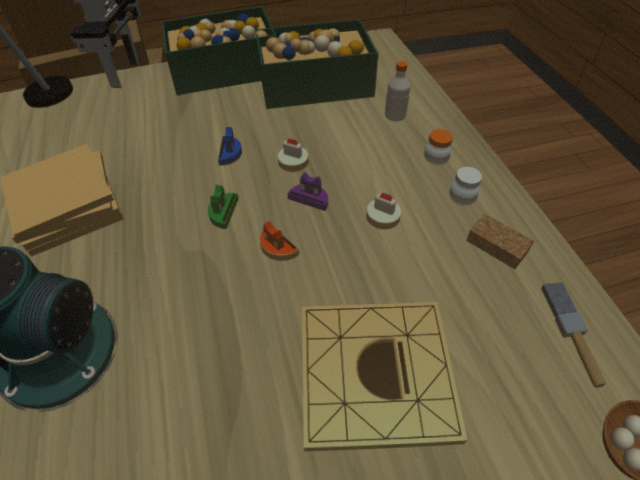

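Top view: the orange fox is at (304,270), with its flat facing up in the image. The den is at (459,212), flat up. The hens are at (295,157) and (183,226). Possible mix-ups: blue token (143,295), green (242,317), purple (251,223), orange jar lid (223,63), orange bottle cap (117,57), orange balls (40,95). I choose (304,270): it is orange and D-shaped with a grip. The side view agrees at (277,240).

```bash
cat >> h.py <<'E'
def orange(s,box):
    hsv=cv2.cvtColor(s["image"],cv2.COLOR_RGB2HSV); m=cv2.inRange(hsv,(3,150,90),(18,255,255))
    k=np.zeros_like(m); x0,y0,x1,y1=box; k[y0:y1,x0:x1]=1
    return (m*k)>0
def fitD(P):
    """P: Nx2 world points of the outline region; min-area box -> centre, sizes, angle"""
    return cv2.minAreaRect((P*1000).astype(np.float32))
E
python3 - <<'E'
from h import *
s=snap("top"); W=pts(s)
m=orange(s,(265,240,345,300)); Q=W[m]
print("n",m.sum(),"z pct",np.percentile(Q[:,2],[1,25,50,75,99]))
foot=Q[(Q[:,2]>.015)&(Q[:,2]<.028)]; grip=Q[(Q[:,2]>.045)]
print("foot",foot[:,:2].mean(0),fitD(foot[:,:2])); print("grip",len(grip),grip[:,:2].mean(0),fitD(grip[:,:2]), grip[:,2].max())
# den: dark inside board
r=W[150:290,380:530]; im=s["image"][150:290,380:530]
hsv=cv2.cvtColor(im,cv2.COLOR_RGB2HSV)
top=r[(r[...,2]>.016)&(r[...,2]<.026)]; print("board",fitD(top[:,:2]),np.median(top[:,2]))
pk=r[40:90,45:110]; q=pk[pk[...,2]<.012]; print("pocket",len(q),fitD(q[:,:2]),q.mean(0))
for n,(u,v) in dict(h1=(295,157),h2=(183,226),table=(330,350),pur=(251,223)).items(): print(n,W[v,u])
c=cv2.resize(s["image"][130:310,250:540],None,fx=2.7,fy=2.7,interpolation=cv2.INTER_CUBIC); cv2.imwrite("pics/crop1.png",c[:,:,::-1])
E
```

```text
n 740 z pct [-0.00026453  0.02094945  0.0223832   0.02476379  0.0675284 ]
foot [0.42062942 0.11701779] ((421.3625183105469, 116.13228607177734), (49.25310516357422, 88.92801666259766), 25.819734573364258)
grip 166 [0.42033818 0.11561838] ((369.5012512207031, 89.41366577148438), (135.0387420654297, 43.67843246459961), 27.32886505126953) 0.9680066319832636
board ((524.6619873046875, -184.53231811523438), (240.6789093017578, 242.10130310058594), 75.7763671875) 0.01915291104545054
pocket 1232 ((526.33203125, -185.87281799316406), (102.32632446289062, 60.74831771850586), 75.2536849975586) [ 0.53035802 -0.18788213  0.00568197]
h1 [0.64822984 0.13484912 0.04156948]
h2 [0.5141312  0.35718956 0.02989912]
table [ 2.70832294e-01  7.20981932e-02 -2.60470224e-04]
pur [0.51913501 0.22360303 0.02345833]
```

View pics/crop1.png

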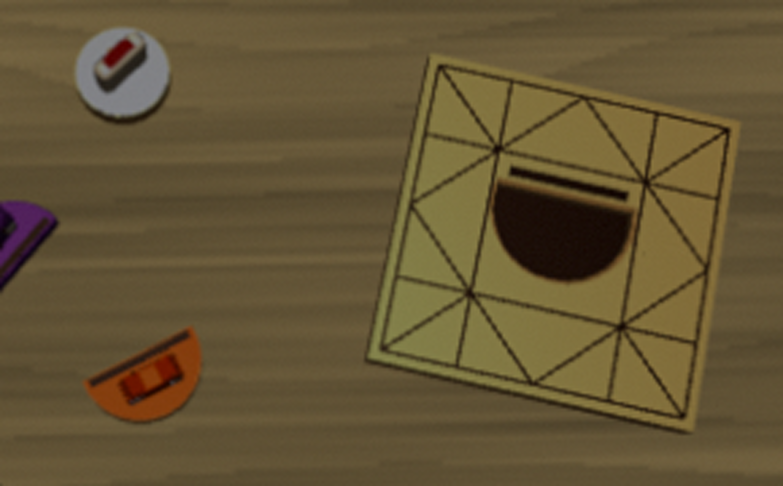

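The crop confirms it: the orange D token has its brown bar along the upper-left flat, and the board is plain. The fox is at (0.421, 0.116), yaw 25.8°, and measures 49×89 mm as it should. The den is at (0.525, -0.185), yaw -14.2°; the board measures 241×242 mm with its top at 19 mm. Next I move above the fox.

>>> carry_out:
  steps:
    - [[-0.354, -0.294, 0.06], 4.37, -1]
    - [[-0.354, -0.294, 0.06], 4.37, -1]
    - [[-0.354, -0.294, 0.06], 4.37, -1]
    - [[-0.354, -0.294, 0.06], 4.37, -1]
    - [[-0.354, -0.294, 0.06], 4.37, -1]
    - [[-0.354, -0.294, 0.06], 4.37, -1]
    - [[-0.354, -0.294, 0.06], 4.37, -1]
    - [[-0.354, -0.294, 0.06], 4.37, -1]
    - [[-0.354, -0.294, 0.06], 4.37, -1]
    - [[-0.354, -0.294, 0.06], 4.37, -1]

```text
time: 1.4
tool_pos: [0.4209, 0.1164, 0.1454]
ee_rot: [-3.141, -0.001, 2.021]
wrist_force: [0.5, -0.0, 0.2]
width: 0.0937
finger_force: 0.0
```

```bash
python3 - <<'E'
from h import *
s=snap("side"); W=pts(s)
m=orange(s,(250,215,310,265)); Q=W[m]; Q=Q[np.abs(Q[:,2])<.1]
f=Q[(Q[:,2]>.019)&(Q[:,2]<.026)]; g=Q[(Q[:,2]>.035)]
print(fitD(f[:,:2]),fitD(g[:,:2]),g[:,2].max())
c=cv2.resize(s["image"][100:300,170:400],None,fx=2.6,fy=2.6); cv2.imwrite("pics/side1.png",c[:,:,::-1])
E
```

```text
((419.94635009765625, 106.50691986083984), (38.835968017578125, 85.0177993774414), 42.21825408935547) ((421.1130065917969, 112.2734146118164), (15.370696067810059, 40.21986389160156), 24.466781616210938) 0.07007019764953279
```

View pics/side1.png

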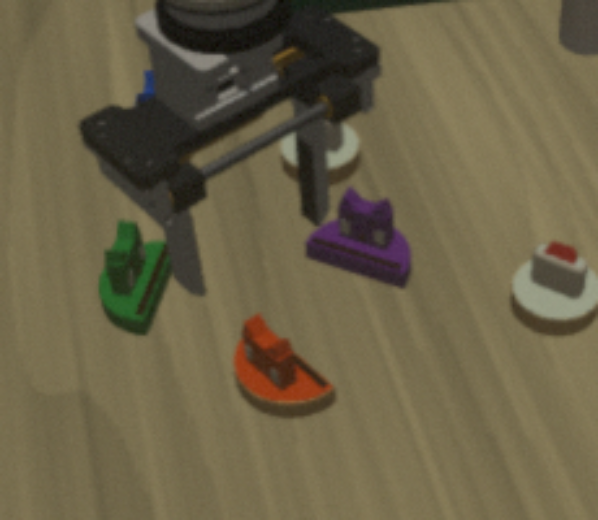

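The side view shows the fingers above the orange fox, which is at crop (270,350), straddling its grip; the grip measurement agrees within 4 mm. I descend and close.

>>> carry_out:
  steps:
    - [[0, 0, 0.05], 0, -1]
    - [[0, 0, 0.09], 0, -1]
    - [[0, 0, 0.118], 0, -1]
    - [[0, 0, 0.118], 0, -1]
    - [[0, 0, 0.118], 0, 1]
    - [[0, 0, 0.118], 0, 1]
    - [[0, 0, 0.118], 0, 1]
    - [[0, 0, 0.118], 0, 1]
    - [[0, 0, 0.118], 0, 1]
    - [[0, 0, 0.118], 0, 1]

```text
time: 2.7
tool_pos: [0.4213, 0.1158, 0.0275]
ee_rot: [3.142, -0.0, 2.021]
wrist_force: [0.4, -0.2, 0.2]
width: 0.0373
finger_force: 0.0
```

>>> carry_out:
  steps:
    - [[0, 0, 0], 0, 1]
    - [[0, 0, 0], 0, 1]
    - [[0, 0, 0], 0, 1]
    - [[0, 0, 0], 0, 1]
    - [[0, 0, 0], 0, 1]
    - [[0, 0, 0], 0, 1]

```text
time: 3.45
tool_pos: [0.4212, 0.1159, 0.0274]
ee_rot: [-3.141, -0.0, 2.021]
wrist_force: [0.4, 1.3, -0.3]
width: 0.0156
finger_force: 30.0
```

>>> carry_out:
  steps:
    - [[0, 0, -0.05], 0, 1]
    - [[0, 0, -0.09], 0, 1]
    - [[-0.05, -0.006, -0.09], 0.6, 1]
    - [[-0.1, -0.012, -0.09], 1.2, 1]
    - [[-0.15, -0.018, -0.09], 2.0, 1]
    - [[-0.2, -0.024, -0.09], 2.7, 1]
    - [[-0.26, -0.031, -0.09], 3.4, 1]
    - [[-0.316, -0.0375, -0.09], 4.0, 1]
    - [[-0.316, -0.0375, -0.09], 4.0, 1]
    - [[-0.316, -0.0375, -0.09], 4.0, 1]

```text
time: 4.7
tool_pos: [0.5247, -0.1846, 0.117]
ee_rot: [-3.14, -0.001, 1.323]
wrist_force: [0.1, -0.1, -1.1]
width: 0.0159
finger_force: 30.0
```

```bash
python3 - <<'E'
from h import *
s=snap("side"); W=pts(s)
o=robot.get_obs(); print(o["tool_pos"],o["ee_rot"],o["width"])
hsv=cv2.cvtColor(s["image"],cv2.COLOR_RGB2HSV)
m=cv2.inRange(hsv,(3,150,90),(18,255,255))>0
Q=W[m]; d=np.linalg.norm(Q[:,:2]-o["tool_pos"][:2],axis=1); Q=Q[(d<.08)&(Q[:,2]>.06)]
print(len(Q),np.percentile(Q[:,2],[2,50,98]))
f=Q[(Q[:,2]>.098)&(Q[:,2]<.112)]; print(len(f),fitD(f[:,:2]))
c=cv2.resize(s["image"][200:470,230:510],None,fx=2.1,fy=2.1); cv2.imwrite("pics/side2.png",c[:,:,::-1])
s=snap("top","pics/top2.png")
E
```

```text
[ 0.52465401 -0.18403469  0.11720055] [-3.14075244e+00 -7.70123892e-04  1.32399493e+00] 0.015604677734709525
944 [0.11081318 0.11375282 0.15648712]
132 ((522.8992309570312, -195.60604858398438), (75.14456176757812, 46.196815490722656), 89.90577697753906)
```

View pics/side2.png

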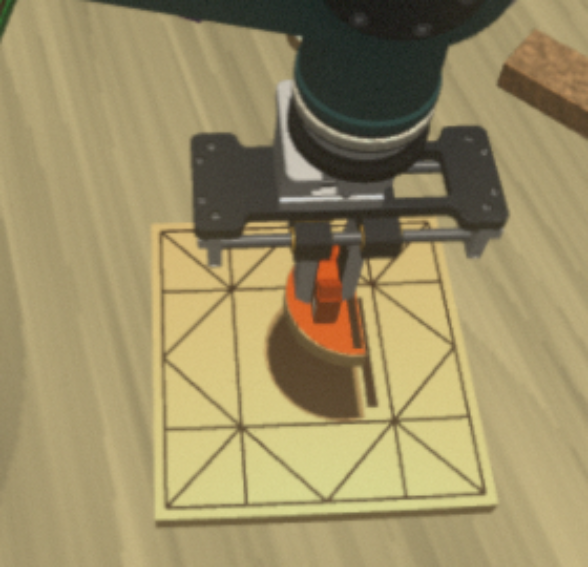

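The fox is held upright above the pocket with its flat parallel to the den's bar. Before lowering, one numeric check of its foot and of the den in the den frame.

```bash
python3 - <<'E'
from h import *
a=np.radians(-14.2); A=np.array([[np.cos(a),np.sin(a)],[-np.sin(a),np.cos(a)]])
s=snap("side"); W=pts(s); hsv=cv2.cvtColor(s["image"],cv2.COLOR_RGB2HSV)
L=(W[...,:2]-[.525,-.185])@A.T
z=W[...,2]; near=np.hypot(*np.moveaxis(L,-1,0))<.09
f=L[near&(z>.108)&(z<.119)]  # foot top incl. bar
print("foot x",np.percentile(f[:,0],[.5,2,98,99.5]),"y",np.percentile(f[:,1],[.5,2,98,99.5]),len(f))
b=(z>.015)&(z<.025)&(np.abs(L).max(-1)<.14); print("board side",fitD(W[b][:,:2]))
p=L[near&(z<.010)&(z>0)]; print("pocket x",np.percentile(p[:,0],[1,99]),"y",np.percentile(p[:,1],[1,99]))
E
```

```text
foot x [-0.02615778 -0.02490201  0.02313088  0.02403917] y [-0.04529799 -0.04445681  0.01440428  0.03305174] 751
board side ((524.47119140625, -186.593994140625), (241.75558471679688, 240.4464111328125), 75.77284240722656)
pocket x [-0.03042408  0.03079231] y [-0.0473458   0.02930057]
```

The foot is centred on the den within about 1.5 mm, against 7 mm of room. I lower it and stop about 1 mm above the floor to check the force.

>>> carry_out:
  steps:
    - [[0, 0, 0.03], 0, 1]
    - [[0, 0, 0.055], 0, 1]
    - [[0, 0, 0.07], 0, 1]
    - [[0, 0, 0.078], 0, 1]
    - [[0, 0, 0.083], 0, 1]
    - [[0, 0, 0.083], 0, 1]
    - [[0, 0, 0.083], 0, 1]

```text
time: 5.72
tool_pos: [0.5256, -0.1853, 0.0353]
ee_rot: [3.14, 0.0, 1.323]
wrist_force: [0.1, 0.1, -1.2]
width: 0.0155
finger_force: 30.0
```

>>> carry_out:
  steps:
    - [[0, 0, 0.001], 0, 1]
    - [[0, 0, 0.002], 0, 1]
    - [[0, 0, 0.002], 0, 1]

```text
time: 6.1
tool_pos: [0.5254, -0.1853, 0.0334]
ee_rot: [3.14, 0.0, 1.323]
wrist_force: [0.4, 0.0, 3.8]
width: 0.0158
finger_force: 30.0
```

Contact at z = 0.0334, the expected fully home height. I open, then retreat straight up.

>>> carry_out:
  steps:
    - [[0, 0, 0], 0, -0.3]
    - [[0, 0, 0], 0, -0.3]
    - [[0, 0, 0], 0, -0.3]
    - [[0, 0, 0], 0, -0.3]
    - [[0, 0, 0], 0, -0.3]
    - [[0, 0, 0], 0, -0.3]
    - [[0, 0, 0], 0, -0.3]
    - [[0, 0, -0.02], 0, -0.3]
    - [[0, 0, -0.06], 0, -0.3]
    - [[0, 0, -0.1], 0, -0.3]

```text
time: 7.35
tool_pos: [0.5247, -0.1849, 0.1332]
ee_rot: [-3.141, -0.0, 1.323]
wrist_force: [0.7, -0.2, -0.4]
width: 0.061
finger_force: 0.0
```

>>> carry_out:
  steps:
    - [[0.06, 0, -0.05], 0, -0.3]
    - [[0.12, 0, -0.05], 0, -0.3]
    - [[0.18, 0, -0.05], 0, -0.3]
    - [[0.24, 0, -0.05], 0, -0.3]
    - [[0.24, 0, -0.05], 0, -0.3]

```text
time: 7.98
tool_pos: [0.5841, 0.0518, 0.1823]
ee_rot: [-3.141, -0.001, 1.329]
wrist_force: [-0.2, 0.9, -0.4]
width: 0.0609
finger_force: 0.0
```

```bash
python3 - <<'E'
from h import *
a=np.radians(-14.2); A=np.array([[np.cos(a),np.sin(a)],[-np.sin(a),np.cos(a)]])
s=snap("side"); 
c=cv2.resize(s["image"][100:470,200:510],None,fx=1.6,fy=1.6); cv2.imwrite("pics/side3.png",c[:,:,::-1])
for s in (s,snap("top")):
    W=pts(s); L=(W[...,:2]-[.525,-.185])@A.T; z=W[...,2]
    hsv=cv2.cvtColor(s["image"],cv2.COLOR_RGB2HSV); m=(cv2.inRange(hsv,(3,150,90),(18,255,255))>0)&(np.abs(L).max(-1)<.08)&(np.abs(z)<.12)
    f=m&(z>.022)&(z<.034); print(f.sum(),np.median(z[f]),fitD(L[f]),"max z",z[m].max())
print(robot.get_obs()["tool_pos"],robot.get_obs()["time"])
E
```

```text
722 0.02912743098588865 ((-0.32140541076660156, -2.0917625427246094), (50.3861198425293, 87.7188949584961), 0.7998123168945312) max z 0.07539451920646252
470 0.02746481377061711 ((1.513681411743164, 1.6135482788085938), (88.46346282958984, 51.94982147216797), 84.54691314697266) max z 0.07670689407151496
[0.58382154 0.04836987 0.18225869] 8.075
```

View pics/side3.png

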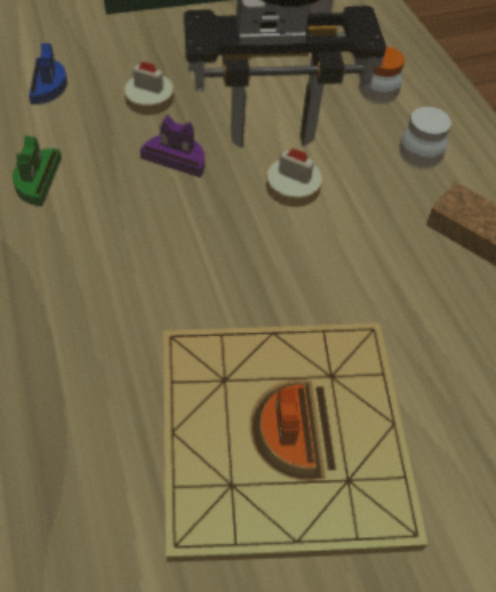

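The fox, at crop (290,425), sits in the den with an even gap all round and its bars parallel. Its foot top is at about 28 mm, which is fully home. Both hens are untouched and the gripper is clear, so I hand it in.

```bash
python3 -c "
from bench import robot; print(robot.close_job())"
```

```text
the job is handed in; nothing more can be done
None
```

The orange fox is seated in the den, upright with its flats matched and let go; both hens stand where they were, and the job is handed in (the hand-in returned no verdict).

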